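Find the rocking corner of a jig plate and press its shim flat

TASK

The small jig plate rocks on one of its four feet. Press down on its corner lugs one after another with the fingertips to find the one that gives, then press that corner's raised shim tab (hinged at the left edge of its lug) down flat, and leave the other three shims standing as they are. Only press: lift or shift nothing, and leave the spanner, hex key and ring lying nearby alone.

Things in the scene. Friction and masses are not known exactly. Their poses are not given: they have to be found in the camera images.
- plate: Loose H-shaped aluminium plate, 6 mm thick: a 25 x 184 mm web along its y, four corner lugs (42 mm in y) reaching 52 mm either way in x. Origin: centre of the underside, 92 mm above the bench, z up, yaw within 0.12 rad of the base frame. It sits on four feet on a fixed riser, over two fixed 8 mm dowels standing 6 mm proud. A steel stub (23 mm wide) in its middle ends 30 mm above the underside.
- lug_near_right (a point): Point on the plate's top right above the foot of the lug near the robot on its right (plate frame -34, -65, 6 mm): press here, straight down. Three lugs bear on solid feet and do not give; one, alike to see and different every time, stands on a springy foot, sinks 5 mm under about 5 N, tilting the plate 0.08 rad, and comes up again when released.
- lug_near_left (a point): The same for the near left lug (-34, 65, 6 mm).
- lug_far_right (a point): The same for the far right lug (34, -65, 6 mm).
- lug_far_left (a point): The same for the far left lug (34, 65, 6 mm).
- shim_a_tab (a point): Point on top of a shim's tab, 36 mm from its hinge; letters are dealt to corners at random. A shim is a steel leaf, 26 mm wide, 4 mm thick, tab 57 mm long, hinged past its lug's +y edge, pin along plate x, 31 mm in +y from the lug point and 9 mm below it. From its lug's point (plate frame) this point lies 57 mm in +y and 16 mm above when raised, 67 mm and 7 mm below when flat.
- shim_b_tab (a point): The same point on another shim.
- shim_c_tab (a point): The same point on another shim.
- shim_d_tab (a point): The same point on another shim.
- shim_a (a joint): Angle of shim a in rad: 0 raised (the tab slopes up 0.7 rad, away from its lug), growing as the tab is pressed down; 0.7 is flat. Stiff: about 5 N on the tab point moves it, and it stays where it is left. Only the rocking corner's shim goes down flat, its toe filling the gap under the lug; the others would jam at 0.3.
- shim_b (a joint): Angle of shim b, as shim_a.
- shim_c (a joint): Angle of shim c, as shim_a.
- shim_d (a joint): Angle of shim d, as shim_a.
- spanner: Loose open-ended spanner, 26 x 144 x 6 mm, lying right of the jig; leave it. Origin: centre of its underside, y along it.
- hex_key: Loose black L-shaped hex key, 31 x 103 x 7 mm, lying in front of the jig; leave it. Origin: centre of its underside, long arm along y.
- cover_ring: Loose grey pump cover ring, 113 mm wide, 16 mm high, lying right of the jig; leave it. Origin: centre of its underside.

How it is judged:
By the outcome, as a careful person would: the job done as asked, in the order asked, and still so for the second after the job is handed in, with the robot touching nothing.
It also fails if it takes over 48 s, if anything falls off the work surface, if the arm or the gripper's body presses on something with over 40 N, if the wrist force passes 120 N, or if a joint passes its speed limit or range.

ROBOT

A 6-joint arm with a two-finger parallel gripper is mounted at the origin on a cart in front of the work surface, level with it; the furniture and walls round the work are solid. World frame = base frame: x ahead of the robot, y to its left, z up, the work surface at z = 0. Lengths are in mm, angles in rad, forces in N, time in s.
With the tool pointing down it reaches from about 325 to 900 mm from the base axis. Payload 3.5 kg.
Tool frame: the origin (TCP) lies at the very end of the fingers, on their centre line; the grasp point (between the pads) lies 19 mm behind it (env.pinch_z is the distance from the TCP to the grasp point, in mm); z points along the fingers, y is the line along which they close (so a half turn about z gives the same grasp; the last joint's range is limited). The gripper opens to 85 mm and grips with 20 to 120 N. Pads are 22 mm wide; open, the fingers measure 114 mm over their backs; the gripper's body (76 mm by 85 mm) begins 54 mm behind the grasp point. The pads swing forward as they close: fully open they stand 13 mm farther back than shut.
Start: joints at [1.16, 0.276, -0.026, 1.268, 0, 1.467], TCP at [189.358, 595.622, 231.313] pointing down, gripper open.
Joint ranges: [-3.12, 3.12], [-0.85, 1.88], [-1.08, 1.24], [-1.95, 2.15], [-1.57, 1.53], [-3.14, 3.14]. Speed limits (rad/s): [2.57, 2.57, 3.14, 3.14, 3.14, 3.14].

INTERFACE

Orientations are given as [roll, pitch, yaw] about the fixed x, y, z axes, in that order (R = Rz(yaw) Ry(pitch) Rx(roll)).
In Python, from plant import telemetry, eyes, hand_in, env gives the robot as it stands.
- The arm moves only by the shell command python3 -m creep 'ROWS' [FORCE]. ROWS is JSON, a list of rows, each a list of 3 entries, a list of its own where there are three numbers: the shift along the tool's x, y, z in units of 25 mm (1.0 is 25 mm), then the turn, a rotation vector about the tool's x, y, z in units of 8 degrees (1.0 is 8 degrees), then the finger opening in mm, from 0 to 85.4. In form: [[[x, y, z], [rx, ry, rz], grip], ...]. A call has 1 to 20 rows; each row is the pose to reach, as a shift and turn from the pose commanded when the call began, along the tool's axes at that moment; what a row does not reach only later rows make up. A row lasts 1/8 s, in which the tool goes at most 62.5 mm and 10.7 degrees, less where a joint would pass 70% of its speed; a pose out of reach is approached as far as the arm can. A call with a gripper value outside its range is refused whole. The fingers move at their own pace and stop on an object; FORCE is the grip in N (left out, the last holds). Time passes only in rows, so rows that repeat a pose let the fingers close. It gives the time, the measured TCP pose, the force, the opening and the grip force at its end, in the units of the state.
- telemetry.state(): the state, without advancing time (a new reading comes with each control period).
- eyes.grab_frame(name): name is "scene" or "side" or "wrist"; returns the picture (480x640x3 uint8, red, green, blue); there is no depth.
- eyes.calibration(name): a dict with "K" (3x3 intrinsics, pixels), "k1" (the pictures are not rectified: a ray, as slopes to the right and down, at radius r is drawn at 1 + k1 r^2 times it, then the intrinsics apply), "rvec" (rotation vector, rad) and "tvec" (3), from world to camera coordinates, as OpenCV has them. Camera axes: x right, y down, z forward; pixel columns grow to the right and rows downward; lengths in mm; the calibration is good to about 2 mm. A picture is of the moment at which its call begins: read the wrist's pose just before it. calibration takes no time and is no camera call; for the wrist camera it gives the pose at the moment of the call.
- hand_in(): hands the job in; it is judged then, once.
The state is a dict: "time_s": time; "joint_pos": joint angles; "joint_velocities": joint speeds; "tau": joint torques, N m; "position": TCP position; "tool_rot": TCP orientation; "ft_force": force on the tool from outside, world axes, zero at the start; "torque": the same for the moment, N m; "opening": finger opening in mm; "grasp_force": force on a finger pad.
Only numpy, scipy, OpenCV 4.12 (cv2) and the standard library are available. Lean on these libraries where they do the work, as an engineer would, in place of code of your own. Each camera call takes 0.05 s, during which the arm holds its last target. There are 200 camera calls.

## Working session

There is one attempt and no reset: what is moved stays moved. The work goes in short steps, Python scripts to look and compute and a shell command to move; the robot and the scene stay as the last step left them, time stands still between calls to the robot, and variables do not carry over. Pictures are saved under pics/ and viewed, at most 10 in all, crops included, and the job is handed in when it is done.

```bash
mkdir -p pics; ls
python3 - <<'E'
from plant import telemetry, eyes, env
import cv2
for n in("scene","side"):
    cv2.imwrite(f"pics/{n}0.png",eyes.grab_frame(n)[:,:,::-1]); c=eyes.calibration(n); print(n,c)
s=telemetry.state(); print(s["position"],s["tool_rot"],s["ft_force"],s["time_s"])
E
```

```text
pics
scene {'K': array([[569.9773518 ,   0.        , 312.34009395],
       [  0.        , 569.9773518 , 233.68138481],
       [  0.        ,   0.        ,   1.        ]]), 'k1': -0.05086510977038677, 'rvec': array([ 2.02333083, -1.15628885,  0.5521623 ]), 'tvec': array([-151.54199696,  302.15080023,  912.97231184])}
side {'K': array([[566.5106849 ,   0.        , 318.54686611],
       [  0.        , 566.5106849 , 240.79905634],
       [  0.        ,   0.        ,   1.        ]]), 'k1': -0.021742179821587573, 'rvec': array([ 1.88741285, -1.02387918,  0.62576867]), 'tvec': array([-195.53798214,  263.73598855,  981.3495995 ])}
[189.08052921 594.98221928 230.25513034] [-3.13960109e+00 -2.28791696e-04  2.83375892e+00] [-0.30934243 -0.15669066 -0.66483294] 0.1
```

View pics/scene0.png

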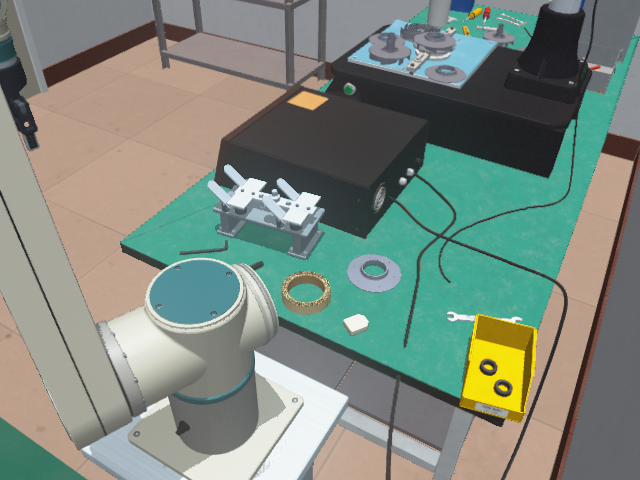

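View pics/side0.png

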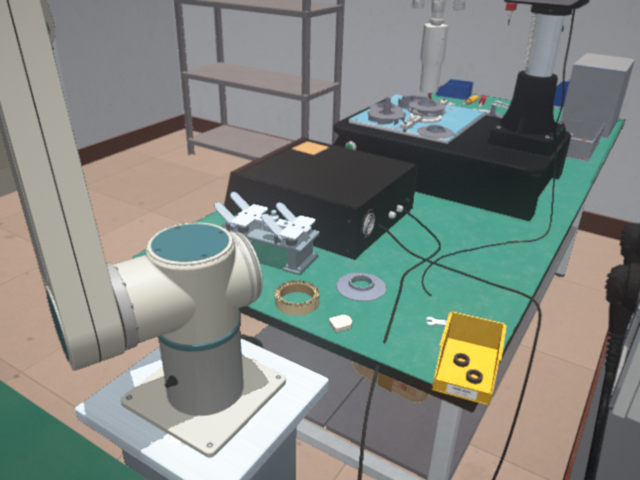

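The jig stands at scene pixels (210–325, 165–255), just in front of the black box. I'll crop and enlarge it.

```bash
cat > h.py <<'E'
import numpy as np, cv2
def ray(c,px):
    d=np.array([[-0.0]]);k=np.array([c["k1"],0,0,0,0.])
    u=cv2.undistortPoints(np.array([[px]],float),c["K"],k).ravel()
    R=cv2.Rodrigues(np.array(c["rvec"]))[0]
    return -R.T@np.array(c["tvec"]), R.T@np.array([u[0],u[1],1])
def onz(c,px,z):
    o,d=ray(c,px); return o+d*(z-o[2])/d[2]
def proj(c,P):
    return cv2.projectPoints(np.array(P,float).reshape(-1,1,3),np.array(c["rvec"]),np.array(c["tvec"]),c["K"],np.array([c["k1"],0,0,0,0.]))[0].reshape(-1,2)
E
python3 - <<'E'
import cv2
from h import *
from plant import eyes
a=cv2.imread("pics/scene0.png")[155:265,195:335]
cv2.imwrite("pics/c0.png",cv2.resize(a,None,fx=5,fy=5,interpolation=cv2.INTER_CUBIC))
c=eyes.calibration("scene")
for p in [(275,192)]: print(onz(c,p,122))
for p in [(330,232),(365,235),(430,140),(217,175),(240,115)]: print(p,onz(c,p,0),onz(c,p,98))
print(ray(c,(300,200))[0])
E
```

```text
[435.06789631 169.82452226 122.        ]
(330, 232) [510.04972626  75.98044925   0.        ] [405.3577214   21.55714134  98.        ]
(365, 235) [541.12354943   3.68409671   0.        ] [432.71388635 -42.08970812  98.        ]
(430, 140) [1008.75316923   29.97809014    0.        ] [844.39650885 -18.94151623  98.        ]
(217, 175) [561.09407229 433.30693675   0.        ] [450.29514483 336.13324865  98.        ]
(240, 115) [850.45431962 570.38152378   0.        ] [705.03646238 456.80829377  98.        ]
[-365.0121143  -378.91350423  819.12711946]
```

View pics/c0.png

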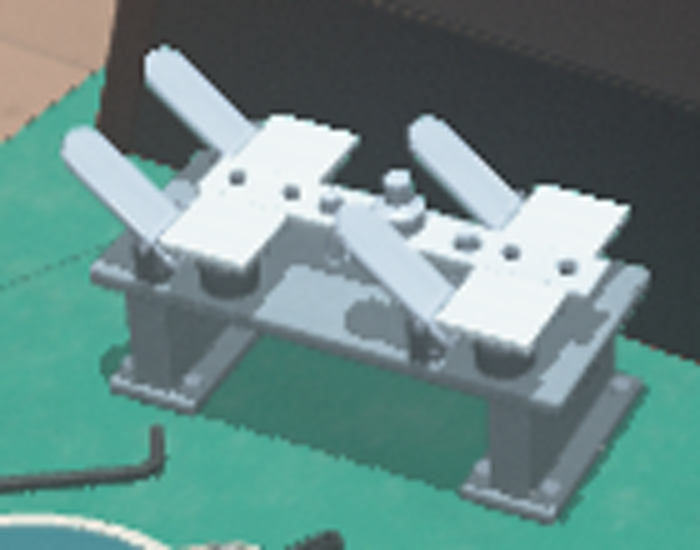

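```bash
cat > fit.py <<'E'
from h import *
from plant import eyes
c=eyes.calibration("scene")
cr=[(272,115),(360,135),(540,185),(630,208),(437,318),(532,348),(160,245),(247,268)]
pl=[(52,86),(52,44),(52,-44),(52,-86),(-52,-44),(-52,-86),(-52,86),(-52,44)]
W=np.array([onz(c,(195+(x-2)/5,155+(y-2)/5),98)[:2] for x,y in cr]);P=np.array(pl,float)
w=W-W.mean(0);p=P-P.mean(0)
print(W.round())
yaw=np.arctan2((p[:,0]*w[:,1]-p[:,1]*w[:,0]).sum(),(p*w).sum())
R=np.array([[np.cos(yaw),-np.sin(yaw)],[np.sin(yaw),np.cos(yaw)]])
t=W.mean(0)-R@P.mean(0)
print("yaw",yaw,"t",t,"res",(W-(P@R.T+t)).round(1).tolist())
for n,q in dict(nr=(-34,-65),nl=(-34,65),fr=(34,-65),fl=(34,65)).items(): print(n,R@q+t, "tab",R@(np.array(q)+[0,57])+t)
E
python3 fit.py
```

```text
[[479. 269.]
 [486. 226.]
 [495. 138.]
 [500.  97.]
 [394. 127.]
 [397.  83.]
 [375. 253.]
 [381. 213.]]
yaw 0.12588453184127815 t [438.29995976 175.7006849 ] res [[-0.3, 1.0], [1.6, 0.3], [-0.9, -0.2], [-0.7, -0.2], [1.4, 1.2], [-0.6, -0.4], [-0.5, -1.3], [0.0, -0.3]]
nr [412.72990222 106.94625117] tab [405.57342027 163.49521019]
nl [396.40810128 235.91756121] tab [389.25161933 292.46652023]
fr [480.19181824 115.48380859] tab [473.03533629 172.03276761]
fl [463.8700173  244.45511863] tab [456.71353535 301.00407765]
```

Crop: the four white lugs stand out clearly, with corners such as far-left (272,115) and near-right (532,348). The rigid fit leaves residuals under 2 mm, with yaw about 0.12 as specified. I'll go above the plate centre, close the fingers and align with the plate, then look with the wrist camera.

```bash
python3 -m creep '[[[-2,-1.8,0],[0,0,-0.5],0],[[-4,-3.6,0],[0,0,-1],0],[[-6,-5.4,0],[0,0,-1.5],0],[[-8,-7.1,0],[0,0,-2],0],[[-10,-8.9,0],[0,0,-2.5],0],[[-12,-10.7,0],[0,0,-3.05],0],[[-14.6,-13,0],[0,0,-3.05],0],[[-14.6,-13,0],[0,0,-3.05],0],[[-14.6,-13,0],[0,0,-3.05],0],[[-14.6,-13,0],[0,0,-3.05],0],[[-14.6,-13,0],[0,0,-3.05],0]]' 40
python3 - <<'E'
from plant import telemetry, eyes
from h import *
s=telemetry.state(); print(s)
c=eyes.calibration("wrist")
a=eyes.grab_frame("wrist")[:,:,::-1].copy()
yaw=.126;R=np.array([[np.cos(yaw),-np.sin(yaw)],[np.sin(yaw),np.cos(yaw)]]);t=np.array([438.3,175.7])
for q in [(-34,-65),(-34,65),(34,-65),(34,65)]:
  for e in [(0,0,98),(0,57,114),(18,21,98),(-18,-21,98),(18,-21,98),(-18,21,98)]:
    w=R@(np.array(q)+e[:2])+t; u=proj(c,[*w,e[2]])[0]; cv2.circle(a,(int(u[0]),int(u[1])),2,(0,0,255),-1)
cv2.imwrite("pics/w1.png",a)
E
```

```text
time_s: 1.48
position: [437.9, 176.3, 231.1]
tool_rot: [3.141, -0.001, -3.022]
ft_force: [0.5, -0.1, 0.3]
opening: 0.0
grasp_force: 0.0
{'time_s': 1.475, 'joint_pos': array([ 2.45442282e-01,  4.08061212e-03, -3.43614441e-01,  1.22384903e+00,
        3.16249289e-04,  1.25470780e-01]), 'joint_velocities': array([ 0.00486496, -0.00346424,  0.00076064, -0.00201758, -0.00244779,
       -0.00207598]), 'tau': array([-4.62635681e-01, -2.92804581e+01,  2.91755068e+01, -2.29028192e-03,
       -1.46647700e-02,  2.42350528e-03]), 'position': array([437.88737197, 176.27529821, 231.06337449]), 'tool_rot': array([ 3.14137247e+00, -7.81449551e-04, -3.02162118e+00]), 'ft_force': array([ 0.46425013, -0.14289186,  0.27360563]), 'torque': array([-0.01485387,  0.03137688,  0.02200959]), 'grasp_force': 0.0, 'opening': 0.039259242801055735}
```

View pics/w1.png

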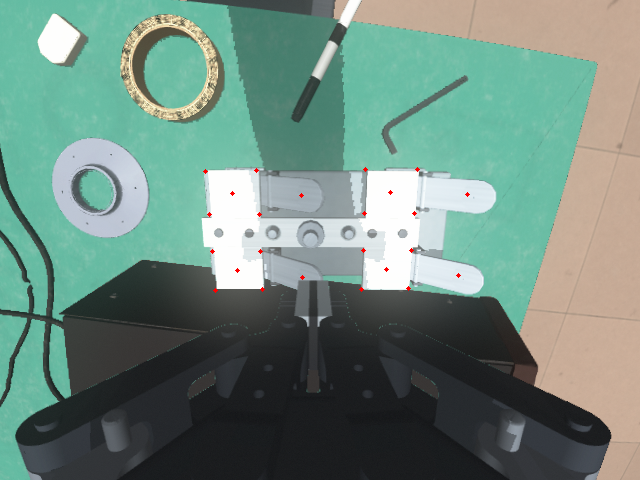

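The predicted points (red) land on all four lugs and tabs, e.g. near-left lug at (390,192) and its tab at (467,194). The pose is good to about 1–2 mm. Next I check the box height, then press near-left.

```bash
python3 - <<'E'
from h import *
from plant import eyes
c=eyes.calibration("scene")
for z in (80,110,140): print(z,onz(c,(372,187),z),onz(c,(222,143),z))
E
python3 -m creep '[[[1.36,2.6,1],[0,0,0],0],[[1.36,2.6,3],[0,0,0],0],[[1.36,2.6,4.8],[0,0,0],0],[[1.36,2.6,5.2],[0,0,0],0],[[1.36,2.6,5.28],[0,0,0],0],[[1.36,2.6,5.36],[0,0,0],0],[[1.36,2.6,5.36],[0,0,0],0]]'
```

```text
80 [611.55161998  26.92313686  80.        ] [590.31252413 430.58899147  80.        ]
110 [571.91444356  10.45086989 110.        ] [551.537409   397.73256633 110.        ]
140 [532.27726714  -6.02139707 140.        ] [512.76229387 364.87614119 140.        ]
time_s: 2.4
position: [398.8, 236.3, 98.8]
tool_rot: [3.141, 0.003, -3.024]
ft_force: [-0.5, 0.3, -0.6]
opening: 0.1
grasp_force: 0.0
```

```bash
python3 -m creep '[[[0.08,0,0.08],[0,0,0],0],[[0.08,0,0.08],[0,0,0],0],[[0.08,0,0.08],[0,0,0],0]]'; python3 -m creep '[[[0,0,0.08],[0,0,0],0],[[0,0,0.08],[0,0,0],0],[[0,0,0.08],[0,0,0],0]]'
```

```text
time_s: 2.78
position: [397.2, 236.2, 96.5]
tool_rot: [3.141, 0.004, -3.024]
ft_force: [2.9, -0.2, 4.1]
opening: 0.2
grasp_force: 1.9
time_s: 3.15
position: [396.8, 236.2, 94.1]
tool_rot: [3.141, 0.003, -3.024]
ft_force: [3.6, 1.4, 5.6]
opening: -0.0
grasp_force: 2.9
```

```bash
python3 -m creep '[[[0,0,0.08],[0,0,0],0],[[0,0,0.08],[0,0,0],0],[[0,0,0.08],[0,0,0],0]]'
python3 - <<'E'
from plant import eyes
import cv2
a=eyes.grab_frame("scene")[:,:,::-1]; cv2.imwrite("pics/s2f.png",a)
cv2.imwrite("pics/s2.png",cv2.resize(a[155:265,195:335],None,fx=5,fy=5,interpolation=cv2.INTER_CUBIC))
E
```

```text
time_s: 3.52
position: [396.9, 236.3, 93.6]
tool_rot: [3.141, 0.003, -3.023]
ft_force: [-0.6, -0.7, 16.0]
opening: -0.0
grasp_force: 8.1
```

View pics/s2.png

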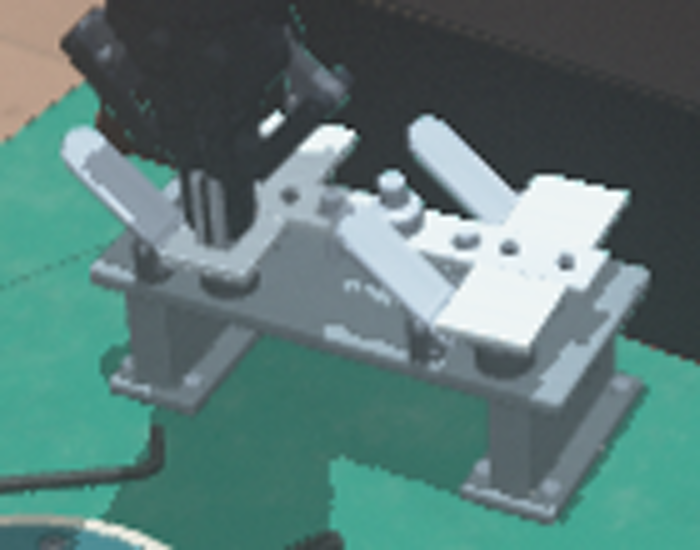

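The near-left lug sank about 5 mm: the tip went from 98.5 to 93.6, then met the stop at 16 N. In the picture its near edge sits lower, at about (240,278) against (247,268) before. I'll press the other lugs to compare.

```bash
python3 -m creep '[[[0,0,-0.6],[0,0,0],0],[[0,0,-2],[0,0,0],0],[[0,-2.6,-2],[0,0,0],0],[[0,-5.2,-2],[0,0,0],0],[[0,-5.2,-1],[0,0,0],0],[[0,-5.2,-0.4],[0,0,0],0],[[0,-5.2,-0.3],[0,0,0],0],[[0,-5.2,-0.22],[0,0,0],0],[[0,-5.2,-0.16],[0,0,0],0],[[0,-5.2,-0.16],[0,0,0],0],[[0,-5.2,-0.16],[0,0,0],0]]'
python3 -m creep '[[[0,0,0.06],[0,0,0],0],[[0,0,0.06],[0,0,0],0],[[0,0,0.06],[0,0,0],0]]'
```

```text
time_s: 4.95
position: [408.1, 106.0, 97.8]
tool_rot: [-3.137, -0.006, -3.022]
ft_force: [-12.2, -5.7, 30.3]
opening: 0.0
grasp_force: 15.2
time_s: 5.32
position: [408.1, 106.0, 97.7]
tool_rot: [-3.137, -0.006, -3.022]
ft_force: [-16.9, -6.3, 41.5]
opening: -0.2
grasp_force: 20.9
```

```bash
python3 -m creep '[[[0,0,-0.6],[0,0,0],0],[[0,0,-2],[0,0,0],0],[[-1.4,0,-2],[0,0,0],0],[[-2.85,0,-2],[0,0,0],0],[[-2.85,0,-1],[0,0,0],0],[[-2.85,0,-0.4],[0,0,0],0],[[-2.85,0,-0.25],[0,0,0],0],[[-2.85,0,-0.13],[0,0,0],0],[[-2.85,0,-0.13],[0,0,0],0],[[-2.85,0,-0.13],[0,0,0],0]]'
python3 -m creep '[[[0,0,-0.6],[0,0,0],0],[[0,0,-2],[0,0,0],0],[[0,2.6,-2],[0,0,0],0],[[0,5.2,-2],[0,0,0],0],[[0,5.2,-1],[0,0,0],0],[[0,5.2,-0.4],[0,0,0],0],[[0,5.2,-0.12],[0,0,0],0],[[0,5.2,0],[0,0,0],0],[[0,5.2,0],[0,0,0],0],[[0,5.2,0],[0,0,0],0]]'
```

```text
time_s: 6.58
position: [479.8, 115.3, 98.0]
tool_rot: [3.141, -0.002, -3.023]
ft_force: [-5.1, 0.4, 6.6]
opening: -0.3
grasp_force: 3.1
time_s: 7.82
position: [466.2, 243.2, 98.0]
tool_rot: [-3.141, -0.0, -3.025]
ft_force: [-2.9, -2.0, 5.9]
opening: -0.0
grasp_force: 2.9
```

```bash
python3 -m creep '[[[0,0,0.08],[0,0,0],0],[[0,0,0.08],[0,0,0],0],[[0,0,0.08],[0,0,0],0]]'
python3 -m creep '[[[0,0,-0.6],[0,0,0],0],[[0,0,-2.2],[0,0,0],0],[[1.4,1.2,-2.2],[0,0,0],0],[[2.77,2.44,-2.2],[0,0,0],0],[[2.77,2.44,-2.2],[0,0,0],0],[[2.77,2.44,-1.4],[0,0,0],0],[[2.77,2.44,-1.2],[0,0,0],0],[[2.77,2.44,-1],[0,0,0],0],[[2.77,2.44,-0.8],[0,0,0],0],[[2.77,2.44,-0.8],[0,0,0],0]]'
```

```text
time_s: 8.2
position: [466.3, 243.3, 97.9]
tool_rot: [-3.141, 0.0, -3.025]
ft_force: [-7.1, -3.1, 17.9]
opening: -0.2
grasp_force: 8.8
time_s: 9.45
position: [391.0, 296.5, 115.3]
tool_rot: [3.142, 0.001, -3.024]
ft_force: [-0.0, -0.2, 0.4]
opening: -0.3
grasp_force: 0.4
```

```bash
python3 -m creep '[[[0,0,0.15],[0,0,0],0],[[0,0,0.3],[0,0,0],0],[[0,0,0.45],[0,0,0],0],[[0,0,0.6],[0,0,0],0],[[0,0,0.6],[0,0,0],0]]'
python3 -m creep '[[[0,0,0.1],[0,0,0],0],[[0,0,0.2],[0,0,0],0],[[0,0,0.3],[0,0,0],0],[[0,0,0.4],[0,0,0],0],[[0,0,0.4],[0,0,0],0],[[0,0,0.4],[0,0,0],0]]'
```

```text
time_s: 10.07
position: [389.7, 296.0, 99.4]
tool_rot: [-3.14, -0.001, -3.023]
ft_force: [-0.1, 1.0, 1.4]
opening: -0.3
grasp_force: 0.6
time_s: 10.82
position: [389.9, 296.8, 91.3]
tool_rot: [3.141, -0.0, -3.023]
ft_force: [-4.2, 0.7, 13.6]
opening: -0.1
grasp_force: 6.7
```

```bash
python3 -m creep '[[[0,0,0.08],[0,0,0],0],[[0,0,0.08],[0,0,0],0],[[0,0,0.08],[0,0,0],0],[[0,0,0.08],[0,0,0],0]]'
python3 -m creep '[[[0,0,-0.6],[0,0,0],0],[[0,0,-2],[0,0,0],0],[[0,0,-4],[0,0,0],0],[[1,-2,-5.6],[0,0,0],0],[[0,-3,-5.6],[0,0,0],0],[[-1,-4.9,-5.6],[0,0,0],0],[[-1.4,-4.9,-5.6],[0,0,0],0],[[-1.4,-4.9,-5.6],[0,0,0],0],[[-1.4,-4.9,-5.6],[0,0,0],0]]'
python3 - <<'E'
from plant import eyes
import cv2
a=eyes.grab_frame("scene")[155:265,195:335,::-1]
w=eyes.grab_frame("wrist")[:,:,::-1]
a=cv2.resize(a,(611,480),interpolation=cv2.INTER_CUBIC)
cv2.imwrite("pics/end.png",cv2.resize(cv2.hconcat([a,w]),(800,307),interpolation=cv2.INTER_AREA))
cv2.imwrite("pics/ends.png",a)
E
```

```text
time_s: 11.32
position: [390.0, 296.9, 91.2]
tool_rot: [3.141, 0.0, -3.023]
ft_force: [-8.1, -1.1, 26.2]
opening: 0.1
grasp_force: 13.0
time_s: 12.45
position: [438.2, 179.4, 227.4]
tool_rot: [-3.141, -0.002, -3.022]
ft_force: [-0.5, -0.9, 0.3]
opening: 0.1
grasp_force: 0.0
```

View pics/end.png

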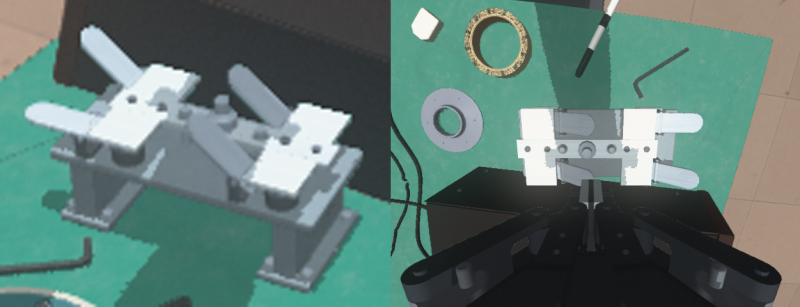

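The near-left tab now lies flat, at about (60,117) in the left view. The tip stopped at z 91.2, where 91 was expected. The other three shims still stand, the plate is level and the arm is clear.

```bash
python3 -c "
from plant import hand_in; print(hand_in())"
```

```text
the job is handed in; nothing more can be done
None
```

The near-left lug was the one that gave (about 5 mm, while the other three held firm); its shim is pressed flat, the other three still stand, and the job is handed in.

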